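# Refit the jaw post of a circuit-board holder

## Task

Take the loose slotted jaw post out of the black rack and refit it in the bored steel block of the circuit-board holder. It is a close fit with sharp edges, so lean it clearly (some 15 to 25 degrees), get the low edge of its foot into the bore first, then straighten it and slide it gently, without forcing, fully home until its head rests on the block, upright and with its slot in line with the fixed jaw's slot. Let go, and leave everything else where it is.

Things in the scene. Friction and masses are not known exactly. Their poses are not given: they have to be found in the camera images.
- post: loose jaw post, 0.09-0.18 kg. Round steel shank 16 mm in diameter, 40 mm long, sharp flat foot; above it an aluminium head 30 (its x) by 20 (its y) by 36 mm (z 40 to 76), topped by two ribs 12 mm tall leaving a 6 mm slot along x. Origin: centre of the foot, z up the shank. Grip the head by its 20 mm wide flats. Starts upright, loose and a little turned in the rack, head resting on the rack's top
- holder: circuit-board holder, fixed: grey base 165 by 72 by 13 mm (its x -40 to 125, y -36 to 36 mm) with a bored square steel block 56 mm wide and, 100 mm along +x, a fixed jaw on a round pillar with the same slotted head (top 105 mm up), slot along x. Origin on the bench under the nominal block centre, z up, +x roughly away from the robot. The clamped block does not yield to gentle pushes
- seat (a point): nominal centre of the bore's mouth, level with the block's flat top, 57 mm above the bench; axes as the holder's. The block is clamped in oversize slots: the true bore centre is up to 4.5 mm off along x and along y, not measured: find it by feel or sight. Bore 17 mm in diameter, no chamfer, 44 mm deep: the post is home with its head on the block, foot 40 mm below this point
- rack: black plastic block 130 (x) by 56 (y) by 50 mm tall, fixed to the bench, origin at the centre of its underside. A 19 mm hole at x = -35 mm holds the jaw post, a 14 mm hole at x = +40 mm a spare pin
- spare_pin: a plain steel pin 12 mm thick with a round 20 mm head, its head's top 12 mm above the rack's top, origin at its foot; not the part wanted (leave alone)
- reel: a solder reel 54 mm in diameter, 48 mm tall, standing; origin under its centre (leave alone)
- board: a green circuit board 100 by 70 mm, up to 16 mm tall, lying; origin under its centre (leave alone)
- driver: a screwdriver 170 mm long, lying (leave alone)
- tip_tin: a small round tin 56 mm in diameter, 30 mm tall (leave alone)
- meter: a yellow multimeter 150 by 75 by 32 mm, lying (leave alone)
- parts_box: an open white parts box 110 by 80 by 35 mm (leave alone)
Not all that is in view belongs to the job. What is shaped like the post but green or yellow is not meant.

How it is judged:
On the way, in this order (a step that is already met when the one before it is completed fails the run):
1. the jaw post has been lifted out of the rack (its foot above the rack's top) (height (world z) of post above 0.055 m and horizontal distance between post and seat above 0.06 m), for 0.1 s.
2. the foot has entered the bore edge-first: the post leans by more than 0.12 rad while the centre of its foot is level with or below the block's top, in the bore (angle between post's own z axis and vertical between 0.12 and 0.8 rad and z of post in the frame of seat below 0 m and horizontal distance between post and seat below 0.013 m), for 0.1 s.
At the end, for the whole second after the job is handed in: the jaw post stands at rest, released, fully home in the bore of the steel block: foot at least 37.5 mm below the block's top and within 9 mm of the nominal bore centre, leaning less than 0.06 rad, its slot within 0.2 rad of the holder's x axis (either way round) (z of post in the frame of seat below -0.0375 m and horizontal distance between post and seat below 0.009 m and angle between post's own z axis and vertical below 0.06 rad and angle between the x axis of post and the x axis of holder, either way round below 0.2 rad and linear speed of post below 0.01 m/s); the robot touches nothing.
It fails at once if the post is pressed against the holder with more than 40 N (contact force between post and holder above 40 N).
It fails at once if one of the other loose things (the spare pin, the solder reel, the circuit board, the screwdriver, the small tin, the multimeter, the parts box) is shifted by more than 20 mm (distance of any of spare_pin, reel, board, driver, tip_tin, meter, parts_box from where it was at the start of the episode above 0.02 m).
It also fails if it takes over 67 s, if anything falls off the work surface, if the arm or the gripper's body presses on something with over 40 N, if the wrist force passes 120 N, or if a joint passes its speed limit or range.

## Robot

A 6-joint arm with a two-finger parallel gripper is mounted at the origin on the work surface. World frame = base frame: x ahead of the robot, y to its left, z up, the work surface at z = 0. Lengths are in m, angles in rad, forces in N, time in s.
With the tool pointing down it reaches from about 0.4 to 0.825 m from the base axis. Payload 7 kg.
Tool frame: the origin (TCP) lies between the finger pads; the fingertips stand 11 mm ahead of it and the grasp point (between the pads) lies 8 mm behind it (arm.tips_ahead is the distance from the TCP to the fingertips, in m); z points along the fingers, x is the direction in which the jaws open and shut, and the axes are right-handed (so a half turn about z gives the same grasp; the last joint's range is limited). The gripper opens to 88 mm and grips with 3 to 60 N. Pads are 19 mm wide; open, the fingers measure 130 mm over their backs; the gripper's body (78 mm by 193 mm) begins 47 mm behind the grasp point.
Start: joints at [1.437, 0.359, 0.012, 0, -1.224, -0.288], TCP at [0.276, 0.616, 0.238] pointing down, gripper open.
Joint ranges: [-3.07, 3.07], [-1.43, 2.12], [-1.02, 1.25], [-3.03, 1.67], [-3.05, -0], [-3.03, 3.03]. Speed limits (rad/s): [2.39, 2.39, 3.01, 3.14, 3.14, 3.14].

## Interface

Orientations are given as [roll, pitch, yaw] about the fixed x, y, z axes, in that order (R = Rz(yaw) Ry(pitch) Rx(roll)).
In Python, from station import arm, optics, finder gives the robot as it stands. The module is installed in compiled form; this text tells all that it offers.
- The arm moves only by the tool apply_moves, never from a script. Its argument "increments" is one flat list of numbers, 6 for each row, row after row: the shift along the world's x, y, z in m, then the turn, a rotation vector about the world's x, y, z in rad. In form: [tx, ty, tz, rx, ry, rz, tx, ty, tz, rx, ry, rz, ...]. A call has 1 to 20 rows; each row shifts and turns the pose as measured when the row begins; what a row does not reach is not made up. A row lasts 1/12 s, in which the tool goes at most 41.7 mm and 7.16 degrees, less where a joint would pass 70% of its speed; a pose out of reach is approached as far as the arm can. A call with a gripper value outside its range is refused whole. "hand" is the closure, from 0 (fully open) to 1 (shut), set as the call begins (left out, the last holds). The fingers move at their own pace and stop on an object; "force" is the grip in N (left out, the last holds). Time passes only in rows, so rows that do not move let the fingers close. It gives the time, the measured TCP pose, the force and the opening at its end, in the units of the state.
- arm.get_state(): the state, without advancing time (a new reading comes with each control period).
- optics.grab_frame(name): name is "scene" or "top" or "wrist"; returns the picture (384x512x3 uint8, red, green, blue); there is no depth.
- optics.camera_model(name): a dict with "fx", "fy", "cx", "cy" (pixels), "world_to_cam" (4x4, takes a point from world to camera coordinates); the wrist camera has in their place "T_tool_cam" (4x4, takes a point from camera to tool coordinates, whose origin is the TCP and whose axes are the tool frame's). Camera axes: x right, y up, looking along -z (the intrinsics and any distortion apply to the point x, -y, -z); pixel columns grow to the right and rows downward; lengths in m; the calibration is good to about 2 mm. A picture is of the moment at which its call begins: read the wrist's pose just before it. camera_model takes no time and is no camera call.
- arm.job_done(): hands the job in, once; it reports no verdict.
Trained networks look in the newest picture that a camera, given by its name, has taken for a name from the list of things; names that differ only in an ending like _2 or _b are one class to them, and where a whole thing is asked for, a point or a joint stands for the part that bears it (a point fixed in the world has none). Each returns a list of dicts, best first, with "conf" (0 to 1); they miss things now and then, are a little off and sometimes report something else, mostly with a low value. They report only what shows in the picture. A call takes as long as a camera call. They do not tell look-alikes from the thing itself.
- finder.find_in(camera, name): "box" ([left, top, right, bottom] in pixels, round what is visible of it).
- finder.landmark_of(camera, name): "point" ([column, row] in pixels: a listed point, or the origin of a listed thing).
The state is a dict: "t": time; "q": joint angles; "qd": joint speeds; "joint_efforts": joint torques, N m; "eef_pos": TCP position; "ee_rot": TCP orientation; "force": force on the tool from outside, world axes, zero at the start; "moment": the same for the moment, N m; "width": finger opening in m.
Only numpy, scipy, OpenCV 4.12 (cv2) and the standard library are available. Lean on these libraries where they do the work, as an engineer would, in place of code of your own. Each camera call takes 0.05 s, during which the arm holds its last target. There are 200 camera calls.

## Working session

There is one attempt and no reset: what is moved stays moved. The work goes in short steps, Python scripts to look and compute and a tool call to move; the robot and the scene stay as the last step left them, time stands still between calls to the robot, and variables do not carry over. Pictures are saved under pics/ and viewed, about 8 in all and at most 12, crops included, and the job is handed in when it is done.

Besides the shell and the picture viewer there is one more tool, called after "Emit:" as name(argument=value, ...) on one line, values as JSON. apply_moves: Moves the arm, as the interface text tells. Its arguments: {"type":"object","properties":{"increments":{"type":"array"},"hand":{"type":"number"},"force":{"type":"number"}},"required":["increments"]}

```bash
mkdir -p pics; cat > h.py <<'E'
import numpy as np, cv2
from station import arm, optics, finder
from scipy.spatial.transform import Rotation as R
def save(n,im): cv2.imwrite('pics/'+n+'.png',im[...,::-1])
def w2c(cam):
    m=optics.camera_model(cam)
    if 'world_to_cam' in m: return m,np.array(m['world_to_cam'])
    s=arm.get_state(); T=np.eye(4); T[:3,:3]=R.from_euler('xyz',s['ee_rot']).as_matrix(); T[:3,3]=s['eef_pos']
    return m,np.linalg.inv(T@np.array(m['T_tool_cam']))
def proj(cam,P):
    m,W=w2c(cam); p=np.atleast_2d(P)@W[:3,:3].T+W[:3,3]
    return np.c_[m['cx']+m['fx']*p[:,0]/-p[:,2], m['cy']-m['fy']*p[:,1]/-p[:,2]]
def unproj(cam,uv,z):
    m,W=w2c(cam); d=np.array([(uv[0]-m['cx'])/m['fx'],-(uv[1]-m['cy'])/m['fy'],-1.])
    C=np.linalg.inv(W); d=C[:3,:3]@d; o=C[:3,3]; return o+d*(z-o[2])/d[2]
E
python3 - <<'E'
from h import *
s=arm.get_state(); print(s)
ims=[]
for c in ['scene','top']:
    im=optics.grab_frame(c); save(c+'0',im); ims.append(im)
    m=optics.camera_model(c); print(c,{k:v for k,v in m.items() if k!='world_to_cam'})
    for n,z in [('post',.01),('rack',0),('holder',0),('seat',.057),('spare_pin',.01)]:
        for r in finder.landmark_of(c,n)[:3]: print(c,n,r, unproj(c,r['point'],z).round(4))
print(optics.camera_model('wrist'))
for c,im in zip(['scene','top'],ims): pass
E
```

```text
{'t': 0.0, 'q': array([ 1.43711644e+00,  3.59376271e-01,  1.10515215e-02, -3.55605712e-04,
       -1.22410667e+00, -2.88112230e-01]), 'qd': array([ 0.0010083 , -0.00013964, -0.00042504, -0.00083457, -0.00010712,
       -0.00028695]), 'joint_efforts': array([ 1.62910026e-03, -5.82714415e+01,  2.93058836e+01,  6.99696198e+00,
        6.97512121e-03, -1.62443766e-04]), 'eef_pos': array([0.2761623 , 0.61539541, 0.23662537]), 'ee_rot': array([-3.14144852e+00, -1.66269021e-03, -1.99270967e+00]), 'force': array([ 1.00473164,  0.06059603, -0.01586424]), 'moment': array([-0.02583838, -0.01569005, -0.00499563]), 'width': 0.0879304852405489}
scene {'fx': 358.9892952327829, 'fy': 358.9892952327829, 'cx': 255.3600233420978, 'cy': 194.7990926700772}
scene post {'point': [285.2, 184.7], 'conf': 0.65} [0.4339 0.1275 0.01  ]
scene post {'point': [357.4, 194.6], 'conf': 0.59} [0.5652 0.2923 0.01  ]
scene post {'point': [341.9, 209.4], 'conf': 0.57} [0.6082 0.2125 0.01  ]
scene rack {'point': [327.9, 205.9], 'conf': 0.81} [0.5675 0.1949 0.    ]
scene holder {'point': [174.2, 230.6], 'conf': 0.71} [ 0.5
[... 631 characters left out ...]
0.2267  0.    ]
top seat {'point': [327.6, 199.7], 'conf': 0.73} [ 0.5202 -0.2333  0.057 ]
top seat {'point': [360.5, 226.0], 'conf': 0.36} [ 0.436  -0.3387  0.057 ]
top spare_pin {'point': [194.3, 177.7], 'conf': 0.47} [0.5952 0.2109 0.01  ]
{'fx': 330.0906304833616, 'fy': 330.0906304833616, 'cx': 251.74371567749756, 'cy': 186.6665494964564, 'T_tool_cam': array([[ 9.99999943e-01,  7.37426735e-07,  3.37319615e-04,
        -2.15725267e-04],
       [ 1.02378080e-04, -9.53491403e-01, -3.01420196e-01,
        -8.23480211e-02],
       [ 3.21409078e-04,  3.01420213e-01, -9.53491349e-01,
        -1.46598331e-01],
       [ 0.00000000e+00,  0.00000000e+00,  0.00000000e+00,
         1.00000000e+00]])}
```

```bash
python3 - <<'E'
import cv2
a=cv2.imread('pics/scene0.png')[120:300,110:440]; b=cv2.imread('pics/top0.png')[130:270,130:420]
cv2.imwrite('pics/s.png',cv2.resize(a,None,fx=2.2,fy=2.2,interpolation=2)); cv2.imwrite('pics/t.png',cv2.resize(b,None,fx=2.7,fy=2.7,interpolation=2))
E
```

```text
(no output)
```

View pics/s.png

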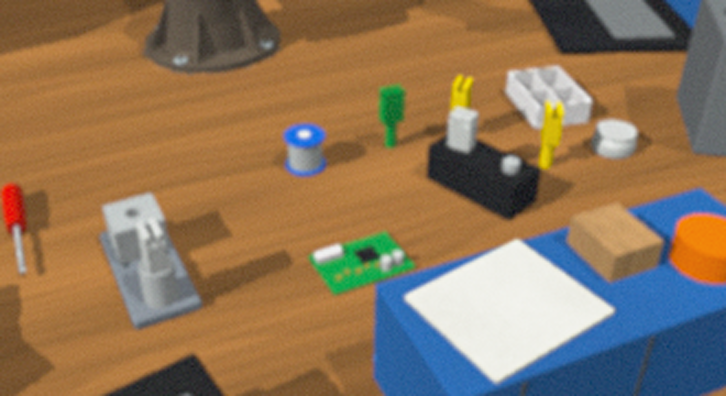

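View pics/t.png

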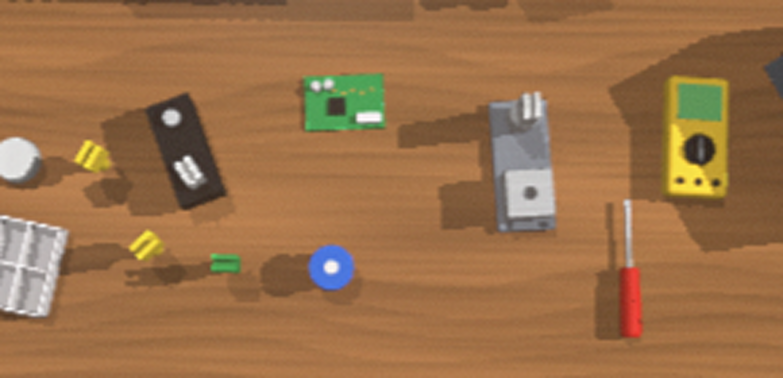

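Silver post in the rack at top (200,194), scene (319,178). Look-alikes: green at top (213,227), and yellow at top (164,188) and (184,221). The one in the black rack is the one I want; I'll check it in a close wrist view.

```bash
python3 - <<'E'
from h import *
print('post',unproj('top',(130+188/2.7,130+172/2.7),.098),'scene',unproj('scene',(110+462/2.2,120+113/2.2),.098))
print('pin',unproj('top',(130+171/2.7,130+118/2.7),.062))
print('bore',unproj('top',(130+530/2.7,130+193/2.7),.057),'jaw',unproj('top',(130+527/2.7,130+107/2.7),.105))
for p in [(92,156),(147,245),(226,263)]: print('fake',unproj('top',(130+p[0]/2.7,130+p[1]/2.7),.09))
E
```

```text
post [0.52923875 0.17834034 0.098     ] scene [0.53612344 0.17947443 0.098     ]
pin [0.59957367 0.20621776 0.062     ]
bore [ 0.51429579 -0.22900376  0.057     ] jaw [ 0.6103924  -0.21796078  0.105     ]
fake [0.54782586 0.29334494 0.09      ]
fake [0.44375683 0.22462176 0.09      ]
fake [0.42400162 0.13187662 0.09      ]
```

Emit:
apply_moves(increments=[0.0151,-0.0257,0,0,0,-0.1188,0.0151,-0.0257,0,0,0,-0.1188,0.0151,-0.0257,0,0,0,-0.1188,0.0151,-0.0257,0,0,0,-0.1188,0.0151,-0.0257,0,0,0,-0.1188,0.0151,-0.0257,0,0,0,-0.1188,0.0151,-0.0257,0,0,0,-0.1188,0.0151,-0.0257,0,0,0,-0.1188,0.0151,-0.0257,0,0,0,-0.1188,0.0151,-0.0257,0,0,0,-0.1188,0.0151,-0.0257,0,0,0,-0.1188,0.0151,-0.0257,0,0,0,-0.1188,0.0151,-0.0257,0,0,0,-0.1188,0.0151,-0.0257,0,0,0,-0.1188,0.0151,-0.0257,0,0,0,-0.1188,0.0151,-0.0257,0,0,0,-0.1188,0.0151,-0.0257,0,0,0,-0.1188,0,0,0,0,0,0])

```text
t: 2.1
eef_pos: [0.5399, 0.1591, 0.2394]
ee_rot: [3.136, 0.003, 2.175]
force: [0.2, -0.0, 0.3]
width: 0.0878
```

```bash
python3 - <<'E'
from h import *
s=arm.get_state(); print(s['t'],s['eef_pos'],s['ee_rot'],s['q'])
im=optics.grab_frame('wrist'); save('w1',im)
uv=proj('wrist',[.532,.179,.098])[0]; print(uv, finder.landmark_of('wrist','post')[:3])
u,v=uv.astype(int); x0=max(u-130,0);y0=max(v-100,0); print(x0,y0)
save('w1c',cv2.resize(im[y0:y0+200,x0:x0+260],None,fx=3,fy=3,interpolation=2))
E
```

```text
2.1 [0.53989079 0.15905271 0.23939672] [3.13561843e+00 2.74010272e-03 2.17464957e+00] [ 0.63627257  0.16977144 -0.24279324  0.00320914 -1.15235126 -1.60450285]
[273.74112495 180.72970869] [{'point': [269.8, 164.8], 'conf': 0.95}, {'point': [348.8, 124.0], 'conf': 0.72}, {'point': [339.1, 226.3], 'conf': 0.62}]
143 80
```

View pics/w1c.png

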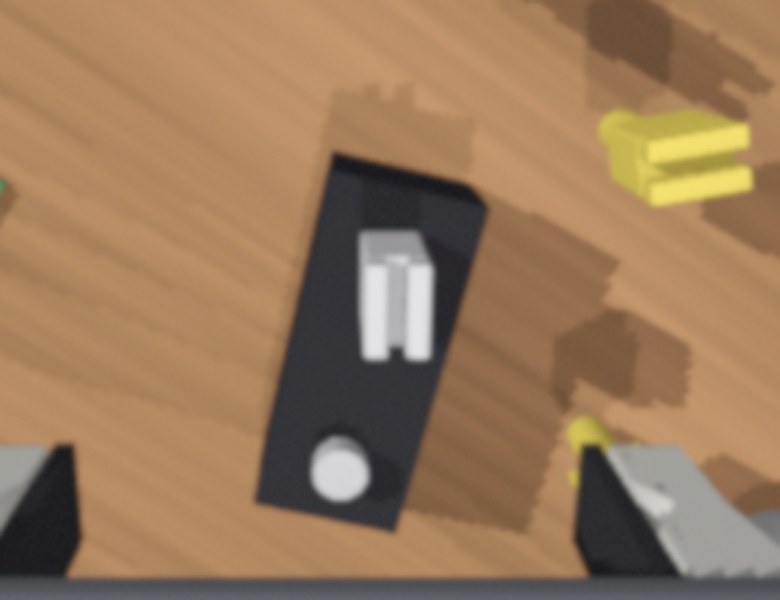

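```bash
python3 - <<'E'
from h import *
for c in [(362,265),(433,265),(362,360),(433,360),(397.5,312)]:
    p=unproj('wrist',(143+c[0]/3,80+c[1]/3),.098); print(p.round(4))
s=arm.get_state();print((p-s['eef_pos']).round(4))
c=[unproj('wrist',(143+a/3,80+b/3),.098) for a,b in [(362,265),(433,265),(362,360),(433,360)]]
print(np.arctan2(*(c[0]-c[2])[[1,0]]),np.arctan2(*(c[1]-c[3])[[1,0]]), np.linalg.norm(c[0]-c[1]),np.linalg.norm(c[0]-c[2]))
E
```

```text
[0.5272 0.1658 0.098 ]
[0.515  0.1832 0.098 ]
[0.5518 0.1835 0.098 ]
[0.5392 0.2014 0.098 ]
[0.533  0.1833 0.098 ]
[-0.0058  0.0218 -0.1414]
-2.5183303086914153 -2.4964227739057145 0.021264705847860905 0.030280725336324834
```

Emit:
apply_moves(increments=[-0.003,0.011,0,0,0,0.015,-0.003,0.011,0,0,0,0.015,0,0,0,0,0,0,0,0,-0.03,0,0,0,0,0,-0.03,0,0,0,0,0,-0.03,0,0,0,0,0,0,0,0,0], hand=0.4, force=25)

```text
t: 2.78
eef_pos: [0.5306, 0.1938, 0.1501]
ee_rot: [3.126, 0.002, 2.233]
force: [-2.1, -1.5, -1.3]
width: 0.053
```

```bash
python3 - <<'E'
from h import *
s=arm.get_state(); print(s['t'],s['eef_pos'],s['ee_rot'])
im=optics.grab_frame('wrist'); uv=proj('wrist',[.533,.1833,.098])[0];print(uv)
for p in [(-15,10),(15,10),(-15,-10),(15,-10)]:
    a=.634; q=np.array([.533+p[0]/1e3*np.cos(a)-p[1]/1e3*np.sin(a),.1833+p[0]/1e3*np.sin(a)+p[1]/1e3*np.cos(a),.098])
    x=proj('wrist',q)[0]; cv2.circle(im,(int(x[0]),int(x[1])),1,(255,0,0),-1)
u,v=uv.astype(int); save('w2c',cv2.resize(im[max(v-110,0):v+110,u-140:u+140],None,fx=2.7,fy=2.7,interpolation=2))
E
```

```text
2.7833 [0.53060164 0.1937628  0.15012707] [3.12627174e+00 1.84786531e-03 2.23264913e+00]
[238.17884473 202.13139183]
```

View pics/w2c.png

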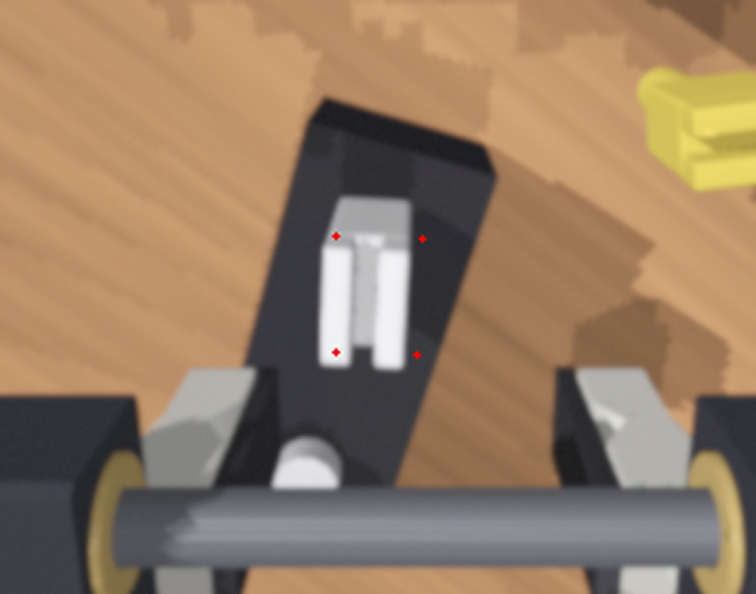

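```bash
python3 - <<'E'
from h import *
s=arm.get_state(); print(s['t'],s['eef_pos'],s['ee_rot'],s['qd'].round(3))
c=np.array([unproj('wrist',(98+a/2.7,92+b/2.7),.098) for a,b in [(322,247),(409,250),(320,366),(404,369)]]);m=c.mean(0)
print(m,np.arctan2(*(c[0]-c[2])[[1,0]])+np.pi,np.arctan2(*(c[1]-c[3])[[1,0]])+np.pi, np.linalg.norm(c[0]-c[1]),np.linalg.norm(c[0]-c[2]),(m-s['eef_pos']).round(4))
E
```

```text
2.8333 [0.53213995 0.19440935 0.153159  ] [3.12334792e+00 3.06353673e-03 2.23348824e+00] [-0.011 -0.038  0.075  0.03  -0.048 -0.002]
[0.53767199 0.18236923 0.098     ] 0.6135057085866533 0.6205104419046696 0.020559914174461968 0.030954213521941096 [ 0.0055 -0.012  -0.0552]
```

```bash
cat >> h.py <<'E'
def delta(p,Rt):
    s=arm.get_state(); Rn=R.from_euler('xyz',s['ee_rot'])
    d=(Rt*Rn.inv()).as_rotvec(); print('t',s['t'],'d',(np.array(p)-s['eef_pos']).round(4),d.round(4))
def down(yaw,lean=0,hy=0):  # lean: tool tilted so that its back leans toward -x of yaw hy
    return R.from_rotvec(-lean*np.array([-np.sin(hy),np.cos(hy),0]))*R.from_euler('xyz',[np.pi,0,yaw])
E
python3 -c "
from h import *
delta([.535,.182,.066],down(2.19))"
```

```text
t 2.8333 d [ 0.0029 -0.0124 -0.0872] [-0.0085  0.0165 -0.0435]
```

Emit:
apply_moves(increments=[0.0014,-0.006,0,-0.0043,0.0082,-0.022,0.0014,-0.006,0,-0.0043,0.0082,-0.022,0,0,0,0,0,0,0,0,0,0,0,0,0,0,0,0,0,0])

```text
t: 3.25
eef_pos: [0.5381, 0.1849, 0.1607]
ee_rot: [3.135, 0.001, 2.19]
force: [0.0, 0.4, 0.4]
width: 0.0525
```

```bash
python3 - <<'E'
from h import *
delta([.535,.182,.066],down(2.19))
im=optics.grab_frame('wrist')
# bright-white ribs blob
u,v=proj('wrist',[.535,.182,.098])[0].astype(int)
s=im[v-45:v+45,u-45:u+45]; k=(s.min(2)>200).astype(np.uint8)
n,l,st,ce=cv2.connectedComponentsWithStats(k)
for i in range(1,n):
    if st[i,4]>100:
        p=unproj('wrist',ce[i]+[u-45,v-45],.098); print(st[i],p.round(4))
ys,xs=np.nonzero(k[:, :]); 
delta([.535,.182,.066],down(2.19))
E
```

```text
t 3.25 d [-0.0031 -0.0029 -0.0947] [-0.0026  0.0061  0.0001]
[ 40  18  19  46 442] [0.5297 0.184  0.098 ]
[ 30  23  10  41 394] [0.5377 0.1748 0.098 ]
t 3.3 d [-0.0032 -0.003  -0.0948] [-0.0028  0.0065 -0.    ]
```

Emit:
apply_moves(increments=[-0.002,-0.002,0,-0.0028,0.006,0,-0.002,-0.002,-0.01,0,0,0,0,0,-0.02,0,0,0,0,0,-0.02,0,0,0,0,0,-0.02,0,0,0,0,0,-0.01,0,0,0,0,0,0,0,0,0])

```text
t: 3.88
eef_pos: [0.5333, 0.1797, 0.078]
ee_rot: [3.136, -0.0, 2.189]
force: [-0.7, 0.1, -0.1]
width: 0.0526
```

```bash
python3 -c "
from h import *
delta([.534,.181,.066],down(2.19)); print(arm.get_state()['force'])"
```

```text
t 3.8833 d [ 0.0007  0.0013 -0.012 ] [-0.0034  0.0041  0.0008]
[-0.70513386  0.07921985 -0.1386997 ]
```

Emit:
apply_moves(increments=[0.0005,0.001,-0.006,-0.003,0.004,0,0,0,-0.006,0,0,0,0,0,0,0,0,0,0,0,0,0,0,0])

```text
t: 4.22
eef_pos: [0.5336, 0.1803, 0.0648]
ee_rot: [-3.14, -0.0, 2.189]
force: [1.1, -0.1, 0.9]
width: 0.0527
```

Emit:
apply_moves(increments=[0,0,0,0,0,0,0,0,0,0,0,0,0,0,0,0,0,0,0,0,0,0,0,0,0,0,0,0,0,0,0,0,0,0,0,0], hand=1, force=30)

```text
t: 4.72
eef_pos: [0.5349, 0.1813, 0.0671]
ee_rot: [3.138, -0.0, 2.19]
force: [-0.0, -0.3, -1.6]
width: 0.02
```

Emit:
apply_moves(increments=[0,0,0.01,0,0,0,0,0,0.02,0,0,0,0,0,0.02,0,0,0,0,0,0.02,0,0,0,0,0,0.02,0,0,0,0,0,0.01,0,0,0,0,0,0.0,0,0,0])

```text
t: 5.3
eef_pos: [0.5344, 0.1809, 0.1742]
ee_rot: [3.138, 0.0, 2.19]
force: [0.7, -0.3, -1.2]
width: 0.0197
```

```bash
python3 - <<'E'
from h import *
hy=np.arctan2(.011,.096)
s=arm.get_state(); print(s['width'],s['eef_pos'])
delta([.49,-.229,.19],down(np.pi/2+hy))
E
```

```text
0.019660976067728965 [0.53443281 0.18087606 0.17415356]
t 5.3 d [-0.0444 -0.4099  0.0158] [-0.001   0.003  -0.5047]
```

Emit:
apply_moves(increments=[-0.0015,-0.0293,0.001,0,0,-0.036,-0.0015,-0.0293,0.001,0,0,-0.036,-0.0015,-0.0293,0.001,0,0,-0.036,-0.0015,-0.0293,0.001,0,0,-0.036,-0.0015,-0.0293,0.001,0,0,-0.036,-0.0015,-0.0293,0.001,0,0,-0.036,-0.0015,-0.0293,0.001,0,0,-0.036,-0.0015,-0.0293,0.001,0,0,-0.036,-0.0015,-0.0293,0.001,0,0,-0.036,-0.0015,-0.0293,0.001,0,0,-0.036,-0.0015,-0.0293,0.001,0,0,-0.036,-0.0015,-0.0293,0.001,0,0,-0.036,-0.0015,-0.0293,0.001,0,0,-0.036,-0.0015,-0.0293,0.001,0,0,-0.036,0,0,0,0,0,0,0,0,0,0,0,0,0,0,0,0,0,0])

```text
t: 6.72
eef_pos: [0.5027, -0.2468, 0.1837]
ee_rot: [-3.138, -0.005, 1.661]
force: [-0.7, 0.6, -1.4]
width: 0.0198
```

```bash
python3 - <<'E'
from h import *
hy=np.arctan2(.011,.096)
delta([.514,-.229,.17],down(np.pi/2+hy))
s=arm.get_state(); print(s['width'],s['eef_pos'],s['ee_rot'],s['qd'].round(3))
im=optics.grab_frame('wrist'); save('w3',im)
uv=proj('wrist',[.514,-.229,.057])[0]; print(uv)
u,v=uv.astype(int); x0,y0=u-100,v-90; print(x0,y0)
save('w3c',cv2.resize(im[y0:y0+180,x0:x0+200],None,fx=3.3,fy=3.3,interpolation=2))
E
```

```text
t 6.7167 d [ 0.0113  0.0178 -0.0137] [-0.0042 -0.0045  0.0236]
0.019798621853123165 [ 0.50267777 -0.24679593  0.18365004] [-3.13754619 -0.0046289   1.66130822] [-0.01   0.005 -0.009 -0.005  0.001 -0.004]
[269.56577721 196.00482462]
169 106
```

View pics/w3c.png

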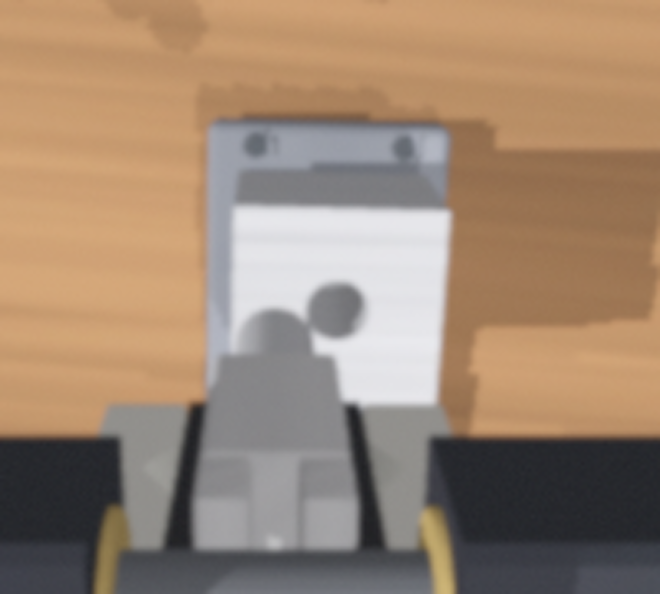

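```bash
python3 - <<'E'
from h import *
b=unproj('wrist',(169+337/3.3,106+310/3.3),.057); print('bore',b)
s=arm.get_state(); Rn=R.from_euler('xyz',s['ee_rot']).as_matrix()
f=s['eef_pos']+Rn@[0,0,.0571]; print('foot',f)
th=np.linspace(0,2*np.pi,72)
c=np.array([f+Rn@[.008*np.cos(t),.008*np.sin(t),0] for t in th]); uv=(proj('wrist',c)-[169,106])*3.3
print('foot circle crop: L,R,T,B',uv[:,0].min(),uv[:,0].max(),uv[:,1].min(),uv[:,1].max())
c=np.array([b+[.0085*np.cos(t),.0085*np.sin(t),0] for t in th]); uv=(proj('wrist',c)-[169,106])*3.3
print('bore',uv[:,0].min(),uv[:,0].max(),uv[:,1].min(),uv[:,1].max())
# refine on the image: bore ellipse & block corners
im=cv2.imread('pics/w3.png'); g=cv2.cvtColor(im,6)
sub=g[185:220,255:295]; k=(sub<np.percentile(sub,80)-50).astype(np.uint8)
n,l,st,ce=cv2.connectedComponentsWithStats(k)
for i in range(1,n): print(st[i],ce[i]+[255,185],unproj('wrist',ce[i]+[255,185],.057))
# block edges in top plane
for q in [(233,205),(452,210),(437,405),(231,350)]: print(unproj('wrist',(169+q[0]/3.3,106+q[1]/3.3),.057))
E
```

```text
bore [ 0.51750798 -0.22724881  0.057     ]
foot [ 0.50239858 -0.24612117  0.12651486]
foot circle crop: L,R,T,B 233.20182033566817 312.93066289093764 309.3289829364439 383.65134229141927
bore 305.0951336239887 368.92127299461754 279.64010486697504 339.8678238816188
[  0   7  24  28 433] [265.66512702 205.26789838] [ 0.52289385 -0.23150981  0.057     ]
[ 0.49131681 -0.25712285  0.057     ]
[ 0.48757269 -0.20054256  0.057     ]
[ 0.54248892 -0.19697994  0.057     ]
[ 0.53138951 -0.25444442  0.057     ]
```

```bash
cat >> h.py <<'E'
HY=.066; BORE=np.array([.5175,-.228,.057])
def hx(a,b,c): return np.array([a*np.cos(HY)-b*np.sin(HY),a*np.sin(HY)+b*np.cos(HY),c])
def foot():
    s=arm.get_state(); Rn=R.from_euler('xyz',s['ee_rot']).as_matrix()
    f=s['eef_pos']+Rn@[0,0,.0571]-BORE; lean=np.arccos(-Rn[2,2])
    print('foot in bore frame mm',(hx(0,0,1)*0+np.array([f[0]*np.cos(HY)+f[1]*np.sin(HY),-f[0]*np.sin(HY)+f[1]*np.cos(HY),f[2]])).round(5)*1e3,'lean',lean.round(3),'F',s['force'].round(1),'M',s['moment'].round(2),'w',s['width'].round(4))
def go(a,b,c,lean):
    foot(); Rt=down(np.pi/2+HY,lean,HY); delta(BORE+hx(a,b,c)-Rt.as_matrix()@[0,0,.0571],Rt)
E
python3 -c "
from h import *
go(.001,0,.02,.31)"
```

```text
Traceback (most recent call last):
  File "h.py", line 28, in go
    foot(); Rt=down(np.pi/2+HY,lean,HY); delta(BORE+hx(a,b,c)-Rt.as_matrix()@[0,0,.0571],Rt)
    ~~~~^^
  File "h.py", line 26, in foot
    print('foot in bore frame mm',(hx(0,0,1)*0+np.array([f[0]*np.cos(HY)+f[1]*np.sin(HY),-f[0]*np.sin(HY)+f[1]*np.cos(HY),f[2]])).round(5)*1e3,'lean',lean.round(3),'F',s['force'].round(1),'M',s['moment'].round(2),'w',s['width'].round(4))
                                                                                                                                                                                                                         ^^^^^^^^^^^^^^^^
AttributeError: 'float' object has no attribute 'round'
```

```bash
sed -i "s/s\['width'\].round(4)/round(s['width'],4)/; s/hx(0,0,1)\*0+//; s/np.array(\[f\[0\]\*np.cos(HY)/1e3*np.array([f[0]*np.cos(HY)/; s/f\[2\]\])).round(5)\*1e3/f[2]])).round(2)/" h.py
python3 -c "
from h import *
go(.001,0,.02,.31)"
```

```text
foot in bore frame mm [-16.26 -17.09  69.51] lean 0.006 F [-0.6  0.1 -0.9] M [ 0.01 -0.16  0.01] w 0.0195
t 6.7667 d [-0.0015  0.0173 -0.0522] [ 0.02   -0.3135 -0.0256]
```

Emit:
apply_moves(increments=[-0.0003,0.0035,0,0.004,-0.0627,-0.005,-0.0003,0.0035,-0.005,0.004,-0.0627,-0.005,-0.0003,0.0035,-0.01,0.004,-0.0627,-0.005,-0.0003,0.0035,-0.01,0.004,-0.0627,-0.005,-0.0003,0.0035,-0.01,0.004,-0.0627,-0.005,0,0,0,0,0,0,0,0,0,0,0,0])

```text
t: 7.35
eef_pos: [0.5018, -0.2213, 0.1472]
ee_rot: [2.819, 0.001, 1.647]
force: [0.2, -0.6, -1.3]
width: 0.0198
```

```bash
python3 -c "
from h import *
go(.001,0,.012,.31)"
```

```text
foot in bore frame mm [ 2.87  7.88 35.99] lean 0.322 F [ 0.2 -0.6 -1.3] M [-0.06  0.89 -0.04] w 0.0198
t 7.35 d [-0.0007 -0.0078 -0.0238] [ 0.      0.0124 -0.0104]
```

Emit:
apply_moves(increments=[0,-0.004,-0.006,0,0.006,-0.005,0,-0.002,-0.006,0,0.006,-0.005,0,0,-0.006,0,0,0,0,0,0,0,0,0,0,0,0,0,0,0])

```text
t: 7.77
eef_pos: [0.5049, -0.2268, 0.1289]
ee_rot: [2.835, 0.001, 1.641]
force: [-0.0, -0.6, -1.7]
width: 0.0199
```

```bash
python3 - <<'E'
from h import *
go(.001,0,.006,.31)
im=optics.grab_frame('wrist'); save('w4',im)
u,v=proj('wrist',BORE)[0].astype(int); x0,y0=u-60,v-50; print(x0,y0)
s=arm.get_state(); Rn=R.from_euler('xyz',s['ee_rot']).as_matrix(); f=s['eef_pos']+Rn@[0,0,.0571]
o=cv2.resize(im[y0:y0+100,x0:x0+120],None,fx=6,fy=6,interpolation=2)
t=np.linspace(0,2*np.pi,60)
for P,c in [(np.array([BORE+[.0085*np.cos(a),.0085*np.sin(a),0] for a in t]),(255,0,0)),(np.array([f+Rn@[.008*np.cos(a),.008*np.sin(a),0] for a in t]),(0,200,0))]:
    for q in (proj('wrist',P)-[x0,y0]+.5)*6-.5: cv2.circle(o,tuple(int(x) for x in q),1,c,-1)
save('w4c',o)
E
```

```text
foot in bore frame mm [ 4.79  2.08 17.47] lean 0.307 F [-0.  -0.6 -1.7] M [-0.05  1.01  0.  ] w 0.0199
t 7.7667 d [-0.0038 -0.0023 -0.0115] [ 0.0012 -0.0029 -0.0041]
188 140
```

View pics/w4c.png

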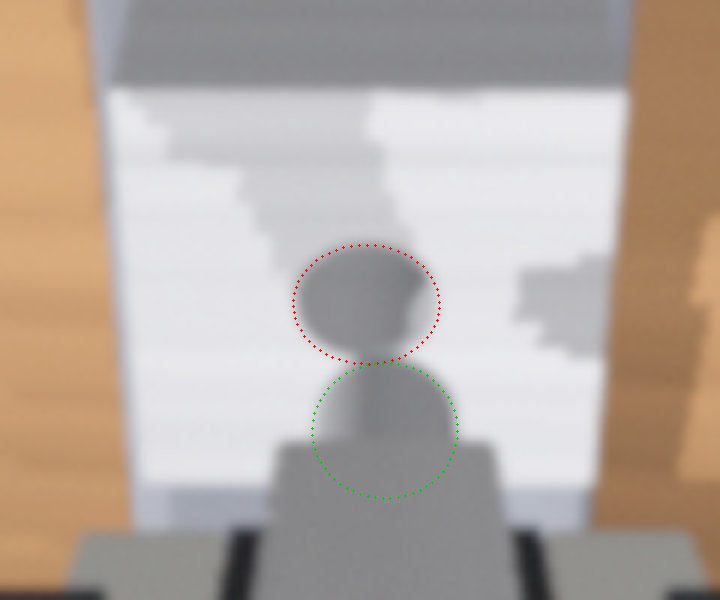

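Emit:
apply_moves(increments=[-0.0017,-0.001,-0.003,0,-0.003,-0.004,-0.0017,-0.001,-0.003,0,0,0,0,0,-0.003,0,0,0,0,0,0,0,0,0,0,0,0,0,0,0])

```text
t: 8.23
eef_pos: [0.5012, -0.2292, 0.1188]
ee_rot: [2.832, 0.001, 1.636]
force: [0.4, 0.4, -0.1]
width: 0.0199
```

```bash
python3 - <<'E'
from h import *
go(.0015,0,.003,.30)
im=optics.grab_frame('wrist'); save('w5',im)
u,v=proj('wrist',BORE)[0].astype(int); x0,y0=u-40,v-35; print(x0,y0)
s=arm.get_state(); Rn=R.from_euler('xyz',s['ee_rot']).as_matrix(); f=s['eef_pos']+Rn@[0,0,.0571]
o=cv2.resize(im[y0:y0+70,x0:x0+80],None,fx=9,fy=9,interpolation=2)
t=np.linspace(0,2*np.pi,60)
for P,c in [(np.array([BORE+[.0085*np.cos(a),.0085*np.sin(a),0] for a in t]),(255,0,0)),(np.array([f+Rn@[.008*np.cos(a),.008*np.sin(a),0] for a in t]),(0,200,0))]:
    for q in (proj('wrist',P)-[x0,y0]+.5)*9-.5: cv2.circle(o,tuple(int(x) for x in q),1,c,-1)
save('w5c',o)
E
```

```text
foot in bore frame mm [ 1.05 -0.22  7.37] lean 0.31 F [ 0.4  0.4 -0.1] M [-0.02  1.06 -0.  ] w 0.0199
t 8.2333 d [ 0.001   0.0002 -0.0042] [0.0005 0.0097 0.0008]
212 168
```

View pics/w5c.png

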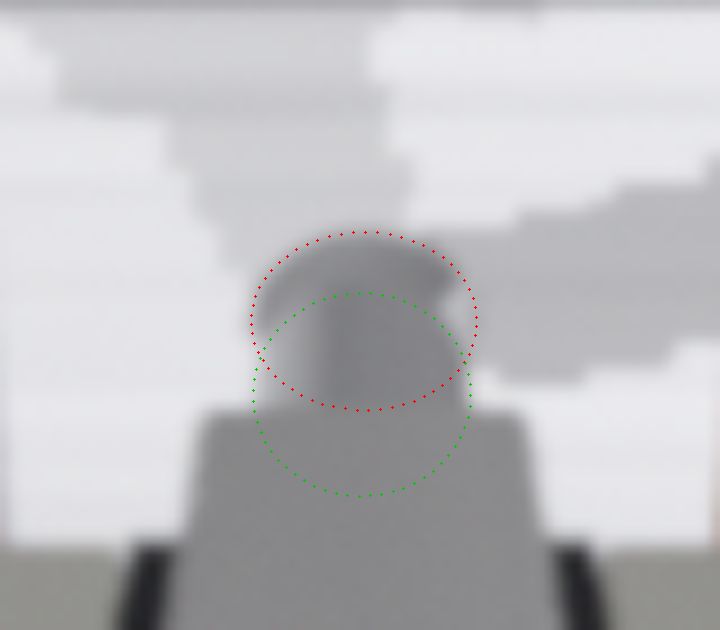

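Emit:
apply_moves(increments=[0.0005,0,-0.0015,0,0.004,0,0,0,-0.0015,0,0.004,0,0,0,-0.001,0,0,0,0,0,0,0,0,0,0,0,0,0,0,0])

```text
t: 8.7
eef_pos: [0.5021, -0.2292, 0.1149]
ee_rot: [2.84, 0.001, 1.636]
force: [-0.4, 0.8, -1.7]
width: 0.0199
```

```bash
python3 -c "
from h import *
go(.0015,0,-.001,.30)"
```

```text
foot in bore frame mm [ 1.55 -0.28  3.41] lean 0.302 F [-0.4  0.8 -1.7] M [-0.04  1.04 -0.05] w 0.0199
t 8.7 d [ 0.      0.0002 -0.0044] [0.0007 0.0018 0.0006]
```

Emit:
apply_moves(increments=[0,0.0002,-0.001,0,0,0,0,0,-0.001,0,0,0,0,0,-0.001,0,0,0,0,0,0,0,0,0])

```text
t: 9.03
eef_pos: [0.5022, -0.229, 0.1118]
ee_rot: [2.84, 0.001, 1.636]
force: [0.0, -0.0, -0.8]
width: 0.0202
```

```bash
python3 -c "
from h import *
go(.0015,0,-.001,.30)"
```

```text
foot in bore frame mm [1.7  0.   0.24] lean 0.302 F [ 0.  -0.  -0.8] M [-0.02  1.    0.02] w 0.0202
t 9.0333 d [-0.0001 -0.0001 -0.0012] [0.0007 0.002  0.0005]
```

Emit:
apply_moves(increments=[0,0,-0.0008,0,0,0,0,0,-0.0008,0,0,0,0,0,0,0,0,0,0,0,0,0,0,0])

```text
t: 9.37
eef_pos: [0.5022, -0.2289, 0.1099]
ee_rot: [2.84, 0.001, 1.636]
force: [0.0, 0.5, -1.3]
width: 0.02
```

```bash
python3 -c "
from h import *
go(.0015,0,-.0025,.30)"
```

```text
foot in bore frame mm [ 1.61  0.02 -1.63] lean 0.302 F [ 0.   0.5 -1.3] M [-0.03  1.   -0.01] w 0.02
t 9.3667 d [-0.     -0.0001 -0.0008] [0.0007 0.002  0.0005]
```

Emit:
apply_moves(increments=[0,0,-0.0008,0,0,0,0,0,-0.0007,0,0,0,0,0,0,0,0,0,0,0,0,0,0,0])

```text
t: 9.7
eef_pos: [0.5022, -0.229, 0.1083]
ee_rot: [2.84, 0.001, 1.636]
force: [0.1, -0.4, -1.8]
width: 0.0199
```

```bash
python3 -c "
from h import *
go(.0005,0,-.0035,.15)"
```

```text
foot in bore frame mm [ 1.67 -0.05 -3.24] lean 0.302 F [ 0.1 -0.4 -1.8] M [-0.02  0.97 -0.07] w 0.0199
t 9.7 d [0.0073 0.0005 0.0017] [-0.0092  0.1517  0.0005]
```

Emit:
apply_moves(increments=[0.0018,0.0001,0.0004,-0.0025,0.038,0,0.0018,0.0001,0.0004,-0.0025,0.038,0,0.0018,0.0001,0.0004,-0.0025,0.038,0,0.0018,0.0001,0.0004,-0.0025,0.038,0,0,0,0,0,0,0,0,0,0,0,0,0])

```text
t: 10.2
eef_pos: [0.5107, -0.2287, 0.1109]
ee_rot: [2.995, 0.002, 1.636]
force: [-1.2, -0.5, -1.7]
width: 0.0195
```

```bash
python3 -c "
from h import *
go(.0,0,-.0035,.0)"
```

```text
foot in bore frame mm [ 1.58 -0.32 -2.63] lean 0.147 F [-1.2 -0.5 -1.7] M [-0.01  0.74 -0.04] w 0.0195
t 10.2 d [ 0.0068  0.0007 -0.0003] [-0.0079  0.1468  0.0011]
```

Emit:
apply_moves(increments=[0.0012,0.0002,-0.0001,-0.002,0.0367,0,0.0012,0.0002,-0.0001,-0.002,0.0367,0,0.0012,0.0002,-0.0001,-0.002,0.0367,0,0.0012,0.0002,-0.0001,-0.002,0.0367,0,0,0,0,0,0,0,0,0,0,0,0,0])

```text
t: 10.7
eef_pos: [0.5184, -0.2279, 0.1111]
ee_rot: [3.133, 0.0, 1.635]
force: [-0.7, -0.3, -1.0]
width: 0.0199
```

```bash
python3 -c "
from h import *
go(.0,0,-.0035,.0)"
```

```text
foot in bore frame mm [ 1.36  0.   -3.03] lean 0.009 F [-0.7 -0.3 -1. ] M [ 0.05  0.12 -0.03] w 0.0199
t 10.7 d [-0.0009 -0.0001 -0.0005] [-0.0001  0.0089  0.0015]
```

Emit:
apply_moves(increments=[0,0,-0.001,0,0.008,0.001,0,0,-0.001,0,0,0,0,0,-0.001,0,0,0,0,0,0,0,0,0,0,0,0,0,0,0])

```text
t: 11.12
eef_pos: [0.5174, -0.2281, 0.108]
ee_rot: [3.136, -0.001, 1.635]
force: [2.6, 0.0, -2.7]
width: 0.0203
```

```bash
python3 -c "
from h import *
go(.001,0,-.012,.0)"
```

```text
foot in bore frame mm [ 0.17 -0.01 -6.09] lean 0.006 F [ 2.6  0.  -2.7] M [ 0.   -0.67 -0.01] w 0.0203
t 11.1167 d [ 0.0011  0.0001 -0.0059] [-0.0009  0.0056  0.0014]
```

Emit:
apply_moves(increments=[0.0006,0,-0.001,-0.0005,0.003,0.001,0,0,-0.001,0,0.002,0,0,0,-0.001,0,0,0,0,0,-0.001,0,0,0,0,0,0,0,0,0])

```text
t: 11.53
eef_pos: [0.5176, -0.2281, 0.104]
ee_rot: [3.141, -0.0, 1.636]
force: [0.6, 0.6, -0.9]
width: 0.0198
```

```bash
python3 -c "
from h import *
go(.0008,0,-.018,.0)"
```

```text
foot in bore frame mm [  0.19  -0.09 -10.09] lean 0.001 F [ 0.6  0.6 -0.9] M [ 0.03 -0.39 -0.06] w 0.0198
t 11.5333 d [ 0.0006  0.0002 -0.0079] [-0.0004  0.0008  0.0004]
```

Emit:
apply_moves(increments=[0.0002,0.0001,-0.0015,0,0,0,0,0,-0.0015,0,0,0,0,0,-0.0015,0,0,0,0,0,-0.0015,0,0,0,0,0,-0.0015,0,0,0,0,0,-0.0015,0,0,0,0,0,0,0,0,0])

```text
t: 12.12
eef_pos: [0.5177, -0.228, 0.0937]
ee_rot: [3.141, -0.0, 1.636]
force: [0.8, -0.2, -1.8]
width: 0.02
```

```bash
python3 -c "
from h import *
go(.0004,0,-.04,.0)"
```

```text
foot in bore frame mm [  0.19   0.03 -20.39] lean 0.001 F [ 0.8 -0.2 -1.8] M [-0.01 -0.45 -0.1 ] w 0.02
t 12.1167 d [ 0.0002  0.     -0.0196] [-0.0005  0.0002  0.0004]
```

Emit:
apply_moves(increments=[0.0002,0,-0.0015,0,0,0,0,0,-0.0015,0,0,0,0,0,-0.0015,0,0,0,0,0,-0.0015,0,0,0,0,0,-0.0015,0,0,0,0,0,-0.0015,0,0,0,0,0,-0.0015,0,0,0,0,0,-0.0015,0,0,0,0,0,-0.0015,0,0,0,0,0,0,0,0,0])

```text
t: 12.95
eef_pos: [0.5177, -0.228, 0.0786]
ee_rot: [-3.141, -0.001, 1.636]
force: [0.4, -0.1, -0.9]
width: 0.0198
```

```bash
python3 -c "
from h import *
go(.0004,0,-.04,.0)"
```

```text
foot in bore frame mm [  0.21   0.04 -35.51] lean 0.001 F [ 0.4 -0.1 -0.9] M [ 0.05 -0.4   0.02] w 0.0198
t 12.95 d [ 0.0002  0.     -0.0045] [-0.0005 -0.0002  0.0005]
```

Emit:
apply_moves(increments=[0,0,-0.0012,0,0,0,0,0,-0.0012,0,0,0,0,0,-0.001,0,0,0,0,0,0,0,0,0])

```text
t: 13.28
eef_pos: [0.5177, -0.228, 0.0748]
ee_rot: [-3.141, -0.001, 1.636]
force: [0.6, -0.4, -1.4]
width: 0.0197
```

```bash
python3 -c "
from h import *
go(.0002,0,-.04,.0)"
```

```text
foot in bore frame mm [  0.22   0.05 -39.25] lean 0.001 F [ 0.6 -0.4 -1.4] M [ 0.04 -0.38  0.01] w 0.0197
t 13.2833 d [-0.     -0.     -0.0007] [-0.0005 -0.0002  0.0004]
```

Nearly home; press lightly until it touches.

Emit:
apply_moves(increments=[0,0,-0.0007,0,0,0,0,0,-0.0006,0,0,0,0,0,0,0,0,0])

```text
t: 13.53
eef_pos: [0.5178, -0.228, 0.0742]
ee_rot: [-3.141, -0.0, 1.637]
force: [0.1, 0.1, -2.8]
width: 0.0201
```

```bash
python3 -c "
from h import *
go(.0002,0,-.04,.0)"
```

```text
foot in bore frame mm [  0.25   0.   -39.94] lean 0.0 F [ 0.1  0.1 -2.8] M [-0.01 -0.22 -0.03] w 0.0201
t 13.5333 d [-0.0001  0.     -0.0001] [-0.0003 -0.0001  0.0001]
```

Emit:
apply_moves(increments=[0,0,0,0,0,0,0,0,0,0,0,0,0,0,0,0,0,0,0,0,0,0,0,0,0,0,0,0,0,0,0,0,0,0,0,0], hand=0.45)

```text
t: 14.03
eef_pos: [0.5179, -0.2281, 0.0744]
ee_rot: [3.141, -0.0, 1.637]
force: [0.6, 0.1, 0.8]
width: 0.0473
```

Emit:
apply_moves(increments=[0,0,0.01,0,0,0,0,0,0.02,0,0,0,0,0,0.02,0,0,0,0,0,0.02,0,0,0,0,0,0.02,0,0,0,0,0,0.01,0,0,0,0,0,0,0,0,0,0,0,0,0,0,0])

```text
t: 14.7
eef_pos: [0.5165, -0.2283, 0.1829]
ee_rot: [-3.141, 0.001, 1.637]
force: [-0.2, -0.3, 0.2]
width: 0.0484
```

```bash
python3 - <<'E'
from h import *
im=optics.grab_frame('wrist'); b=optics.grab_frame('scene'); s=arm.get_state(); print(s['t'],s['eef_pos'],s['width'])
u,v=proj('wrist',BORE+[0,0,.04])[0].astype(int); print(u,v)
a=cv2.resize(im[max(v-90,0):max(v-90,0)+200,u-100:u+100],(500,500),interpolation=2)
x,y=proj('scene',BORE+[0,0,.04])[0].astype(int)
c=cv2.resize(b[y-50:y+50,x-30:x+30],(300,500),interpolation=2)
save('fin',np.hstack([a,c]))
E
```

```text
14.8 [ 0.51612889 -0.2282912   0.18194526] 0.048011173765867776
251 199
```

View pics/fin.png

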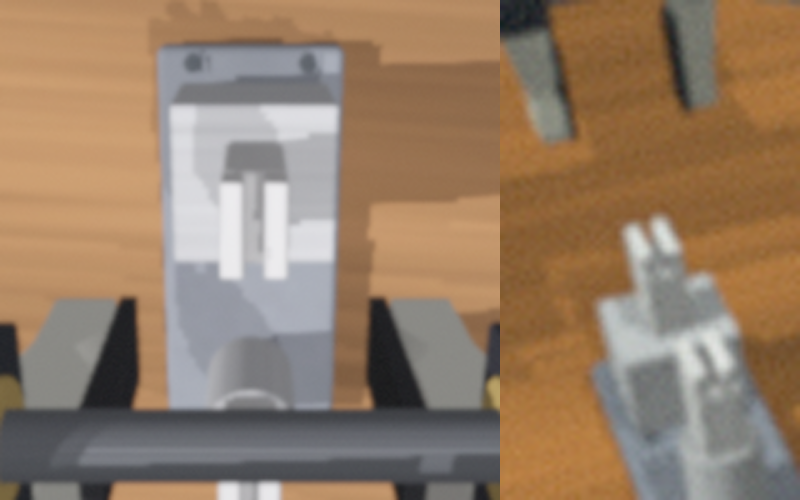

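The post stands in the block, head seated on its top and upright. Its slot lines up with the fixed jaw, and the gripper is clear of it.

```bash
python3 -c "
from h import *
print(arm.get_state()['force'], arm.job_done())"
```

```text
the job is handed in; nothing more can be done
[-0.24669587 -0.17221268 -0.15172931] None
```

The jaw post is refitted in the bored block and released, and the job is handed in; no verdict was reported. It took about 15 s of the 67 s allowed.

- **Pick:** I took the silver post from the black rack; the green and yellow look-alikes were left alone.
- **Entry:** I leaned it about 0.30 rad (17°) and lowered its low edge first, until the foot centre was about 3 mm below the block top. Then I straightened it and slid it down.
- **Forces:** The highest wrist reading I saw was about 4 N, at one touch of the bore wall. Readings were taken at the end of each move.
- **Bore position:** Sight put the bore at about (0.5175, -0.228) m. The post settled about 0.2 mm from there.

**Last checks before hand-in:**
- By the arm's pose, the foot was 39.9 mm below the block top, with lean about 0 and the slot within about 0.01 rad of the block's axis.
- After release, the wrist and scene pictures showed the head on the block, the slot in line with the fixed jaw, and the gripper clear with near-zero force.

No check failed or disagreed. I saw no contact with the other loose things, but I did not re-measure their positions.

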